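# Bed the rescue pulley cap-down in the inspection cradle and log it

### The arm

A 6-joint arm with a two-finger parallel gripper is mounted at the origin on the work surface. World frame = base frame: x ahead of the robot, y to its left, z up, the work surface at z = 0. Lengths are in m, angles in rad, forces in N, time in s.
With the tool pointing down it reaches from about 0.3 to 0.875 m from the base axis. Payload 6.4 kg.
Tool frame: the origin (TCP) lies midway between the tips of the shut fingers; the grasp point (between the pads) lies 19 mm behind it (ctrl.tcp_to_grasp is the distance from the TCP to the grasp point, in m); z points along the fingers, y is the direction in which the jaws open and shut (so a half turn about z gives the same grasp; the last joint's range is limited). The gripper opens to 85 mm and grips with 20 to 120 N. Pads are 22 mm wide; open, the fingers measure 114 mm over their backs; the gripper's body (76 mm by 85 mm) begins 54 mm behind the grasp point. The pads swing forward as they close: fully open they stand 13 mm farther back than shut.
Start: joints at [1.031, 0.181, 1.607, -0, 1.354, -0.206], TCP at [0.188, 0.543, 0.231] pointing down, gripper open.
Joint ranges: [-2.99, 2.99], [-0.89, 2.07], [0.3, 2.58], [-1.14, 4.28], [0, 2.63], [-3.12, 3.12]. Speed limits (rad/s): [2.57, 2.57, 3.01, 3.14, 3.14, 3.14].

### API

Orientations are given as a unit quaternion [w, x, y, z].
In Python, from bench import monitor, imaging, order, spotter, ctrl gives the robot as it stands.
- The arm moves only by the shell command python3 -m pendant 'ROWS'. ROWS is JSON, a list that holds one entry, the list of rows, each a list of 5 numbers: the shift along the world's x, y, z in mm, then the turn about the world's z in degrees, then the finger opening in mm, from 0 to 85.4. A call has 1 to 8 rows; each row shifts and turns the commanded pose from where the row before left it; what a row does not reach is not made up. A row lasts 1/8 s, in which the tool goes at most 62.5 mm and 10.7 degrees, less where a joint would pass 70% of its speed; a pose out of reach is approached as far as the arm can. A call with a gripper value outside its range is refused whole. The fingers move at their own pace and stop on an object; the grip force is fixed at half the most. Time passes only in rows, so rows that do not move let the fingers close. It gives the time, the measured TCP pose, the force and the opening at its end, in the units of the state.
- monitor.get_obs(): the state, without advancing time (a new reading comes with each control period).
- imaging.camera(name): name is "side" or "top" or "wrist"; returns a dict with "img" (420x560x3 uint8, red, green, blue), "vfov" (degrees; the focal length in pixels is half the picture's height over the tangent of half this angle, whatever the lens; pixels are square), "cx", "cy" (the principal point, pixels), "origin" and "orientation" of the camera in the world. Camera axes: x right, y down, z forward; pixel columns grow to the right and rows downward; lengths in m; the calibration is good to about 2 mm. A picture is of the moment at which its call begins. There is no depth.
- order.hand_in(): hands the job in, once; it reports no verdict.
Trained networks look in the newest picture that a camera, given by its name, has taken for a name from the list of things; names that differ only in an ending like _2 or _b are one class to them, and where a whole thing is asked for, a point or a joint stands for the part that bears it (a point fixed in the world has none). Each returns a list of dicts, best first, with "confidence" (0 to 1); they miss things now and then, are a little off and sometimes report something else, mostly with a low value. They report only what shows in the picture. A call takes as long as a camera call.
- spotter.recognise(camera, thing): "at" ([x, y, z] in m, in the coordinates of the camera as it stood for that picture, good to about 4 mm: the middle of the surface that is visible of it).
- spotter.tip_of(camera, thing): "at" ([x, y, z] in m, in the coordinates of the camera as it stood for that picture, good to about 4 mm: a listed point, or the origin of a listed thing).
The state is a dict: "time_s": time; "q": joint angles; "dq": joint speeds; "joint_efforts": joint torques, N m; "eef_pos": TCP position; "eef_rot": TCP orientation; "wrist_force": force on the tool from outside, world axes, zero at the start; "torque": the same for the moment, N m; "opening": opening from 0.0 (shut) to 1.0 (fully open).
Only numpy, scipy, OpenCV 4.12 (cv2) and the standard library are available. Lean on these libraries where they do the work, as an engineer would, in place of code of your own. Each camera call takes 0.05 s, during which the arm holds its last target. There are 200 camera calls.

### The job

Take the grey steel rescue pulley out of the leaning rack and bed it in the yellow sloping cradle pocket with its brass axle cap face down in the well and its round nose tucked under the black lip, then let go of it. Then log it by squeezing the orange trigger of the clamped tag reader against its grip for a moment and letting it spring back. Handle it gently and leave the red spare pulley and the other gear where they are.

Things in the scene. Friction and masses are not known exactly. Their poses are not given: they have to be found in the camera images.
- pulley: grey steel rescue pulley, 120 mm long (x), 24 thick (z), 0.4 kg. Origin: centre of the plates. +x end: round nose, radius 30 (60 wide), tip at x=+60. Other end: solid head 50 mm wide (y), x=-60 to -10, to be gripped across y. -z face: brass axle cap; +z face plain. Starts leaning in a rack bay: nose down, head up leaning towards the robot, cap side to the robot, x axis 70 deg below level
- pulley_cap (a point): middle of the outer face of the brass axle cap, at x=+30, z=-22 mm on the pulley; the cap is 32 mm across and 10 mm proud of the plate
- rack: fixed wooden rack, base 140 x 210 x 12 mm, origin under its middle, two bays at y=+55 and -55 mm. The pulley's cap side leans on two rails beside the cap and on a 24 mm tongue behind the head, whose sides are free for fingers; a ledge carries the nose, low guides flank it. Lift it straight up or away from the bay: sliding it up the rails hooks the cap under the tongue
- pocket: yellow pocket fixed 85 mm up on a blue stand, tilted 20 deg: x runs down the slope (away from the robot at yaw 0), z is normal to the floor. Origin: on the floor, centre. Nose wall at x=+63.5 mm, heel stop 8 mm high at x=-63.5, cheeks at y=+-33, 16 high, from x=+8 on. Cap well x=5.5 to 53.5, y=+-22, 14 deep. Bedded pulley: axes parallel to the pocket's, origin at (0, 0, +12 mm)
- pocket_lip (a point): middle of the lower back edge of the black lip, which juts 12 mm back from the nose wall (44 mm wide), 28 mm above the floor: the 24 mm thick nose must slip under it slantwise, head high, before the head is lowered. Under the head the pocket floor is only a tongue 32 mm wide, free on both sides for fingers
- reader: grey tag reader clamped upside down on a fixed base, origin on the table under the grip. Head along x (window to +x), 41 to 86 mm high, 60 wide; black grip 28 x 28 mm rises from it at x=0, y=0 to 175 mm. The trigger stands before it at x=+36 to +44 mm, top at 164 mm, 20 mm wide, open gap between
- trigger_pad (a point): where to squeeze: outer (+x) face of the trigger, 143 mm above the table when released
- trigger (a joint): orange sprung trigger hinged at its foot, 86 mm up, about the reader's y; 0 = released, grows as it is squeezed towards the grip, stop at 0.32 rad; needs about 4 to 10 N at the pad
- spare_pulley: red spare pulley of the same build with a black cap, in the other bay of the rack; same axes; leave it alone
- carabiner_a: purple twistlock carabiner, 115 x 75 x 12 mm, lying flat; bystander
- carabiner_b: second purple carabiner, same size, lying flat; bystander
- feeler_gauge: brass feeler gauge, 100 mm long, fanned blades, 10 mm high; bystander
- helmet_clip: black polymer helmet clip, 85 x 40 x 14 mm; bystander
- figure_eight: aluminium figure-eight descender, 150 x 86 x 14 mm, lying flat; bystander

How it is judged:
By the outcome, as a careful person would: the job done as asked, in the order asked, and still so for the second after the job is handed in, with the robot touching nothing.
It also fails if it takes over 54 s, if anything falls off the work surface, if the arm or the gripper's body presses on something with over 40 N, if the wrist force passes 120 N, or if a joint passes its speed limit or range.

## Working session

There is one attempt and no reset: what is moved stays moved. The work goes in short steps, Python scripts to look and compute and a shell command to move; the robot and the scene stay as the last step left them, time stands still between calls to the robot, and variables do not carry over. Pictures are saved under pics/ and viewed, about 8 in all and at most 12, crops included, and the job is handed in when it is done.

```bash
mkdir -p pics; ls
cat > h.py <<'E'
import numpy as np, cv2
from scipy.spatial.transform import Rotation as R
from bench import monitor, imaging, order, spotter, ctrl
def q2m(q): return R.from_quat([q[1],q[2],q[3],q[0]]).as_matrix()
def shot(c,save=None):
    d=imaging.camera(c)
    if save: cv2.imwrite('pics/'+save,d['img'][:,:,::-1])
    d['M']=q2m(d['orientation']) if np.size(d['orientation'])==4 else np.array(d['orientation'])
    d['o']=np.array(d['origin']); d['f']=210/np.tan(np.radians(d['vfov'])/2)
    return d
def W(d,p): return d['o']+d['M']@np.array(p)
def pix(d,p):
    c=d['M'].T@(np.array(p)-d['o']); return np.array([d['cx']+d['f']*c[0]/c[2],d['cy']+d['f']*c[1]/c[2]])
E
python3 - <<'E'
from h import *
o=monitor.get_obs(); print(o['time_s'],o['eef_pos'],o['eef_rot'],ctrl.tcp_to_grasp)
for c in ['top','side']:
    d=shot(c,c+'0.png'); print(c,d['o'].round(3),d['M'].round(2).tolist(),round(d['f'],1))
    for fn in ['tip_of','recognise']:
        for t in ['pulley','pulley_cap','rack','pocket','pocket_lip','reader','trigger_pad','spare_pulley']:
            try: r=getattr(spotter,fn)(c,t)
            except Exception as e: print(t,e); continue
            print(fn[:3],t,[((W(d,x['at'])*1000).round(0).tolist(),pix(d,W(d,x['at'])).round(0).tolist(),round(x['confidence'],2)) for x in r[:2]])
a=cv2.imread('pics/top0.png');b=cv2.imread('pics/side0.png')
E
```

```text
pics
0.0 [0.18810213 0.54280109 0.23039572] [-3.12568828e-04  1.66136004e-01  9.86102472e-01 -8.03736585e-04] 0.0187
top [ 0.432 -0.028  1.019] [[0.02, -0.99, 0.1], [-1.0, -0.02, 0.02], [-0.01, -0.1, -0.99]] 468.1
tip pulley [([560.0, 262.0, 88.0], [142.0, 189.0], 0.59)]
tip pulley_cap [([552.0, 266.0, 57.0], [145.0, 195.0], 0.67)]
tip rack [([544.0, 204.0, 4.0], [180.0, 202.0], 0.64)]
tip pocket [([588.0, -33.0, 85.0], [289.0, 178.0], 0.68), ([527.0, -323.0, -2.0], [421.0, 215.0], 0.61)]
tip pocket_lip [([636.0, -19.0, 92.0], [282.0, 154.0], 0.56)]
tip reader [([526.0, -325.0, -0.0], [422.0, 216.0], 0.6)]
tip trigger_pad [([530.0, -277.0, 143.0], [419.0, 206.0], 0.58), ([324.0, -191.0, -2.0], [360.0, 308.0], 0.33)]
tip spare_pulley [([550.0, 150.0, 89.0], [197.0, 195.0], 0.91), ([697.0, -295.0, -0.0], [408.0, 138.0], 0.64)]
rec pulley [([555.0, 254.0, 131.0], [139.0, 188.0], 0.64)]
rec pulley_cap [([557.0, 257.0, 130.0], [138.0, 187.0], 0.77)]
rec rack [([527.0, 206.0, 14.0], [178.0, 209.0], 0.6)]
rec pocket []
rec pocket_lip [([606.0, -34.0, 85.0], [290.0, 170.0], 0.57)]
rec reader
[... 598 characters left out ...]
], [319.0, 202.0], 0.57)]
tip reader [([529.0, -323.0, -2.0], [329.0, 334.0], 0.82)]
tip trigger_pad [([539.0, -283.0, 141.0], [328.0, 259.0], 0.65)]
tip spare_pulley [([558.0, 156.0, 90.0], [264.0, 177.0], 0.71)]
rec pulley [([549.0, 243.0, 139.0], [250.0, 147.0], 0.56)]
rec pulley_cap [([549.0, 243.0, 143.0], [250.0, 146.0], 0.74)]
rec rack [([527.0, 150.0, 11.0], [254.0, 207.0], 0.76)]
rec pocket [([617.0, -46.0, 86.0], [316.0, 213.0], 0.87)]
rec pocket_lip [([547.0, 237.0, 141.0], [250.0, 148.0], 0.7), ([610.0, -45.0, 84.0], [313.0, 214.0], 0.59)]
rec reader []
rec trigger_pad [([527.0, -285.0, 150.0], [323.0, 256.0], 0.67)]
rec spare_pulley [([547.0, 133.0, 118.0], [263.0, 172.0], 0.6)]
```

```bash
python3 -c "
import cv2
for n in ['top','side']:
    a=cv2.imread(f'pics/{n}0.png'); cv2.imwrite(f'pics/{n}0b.png',cv2.resize(a,(800,600),interpolation=cv2.INTER_CUBIC))
"
```

```text
(no output)
```

View pics/top0b.png

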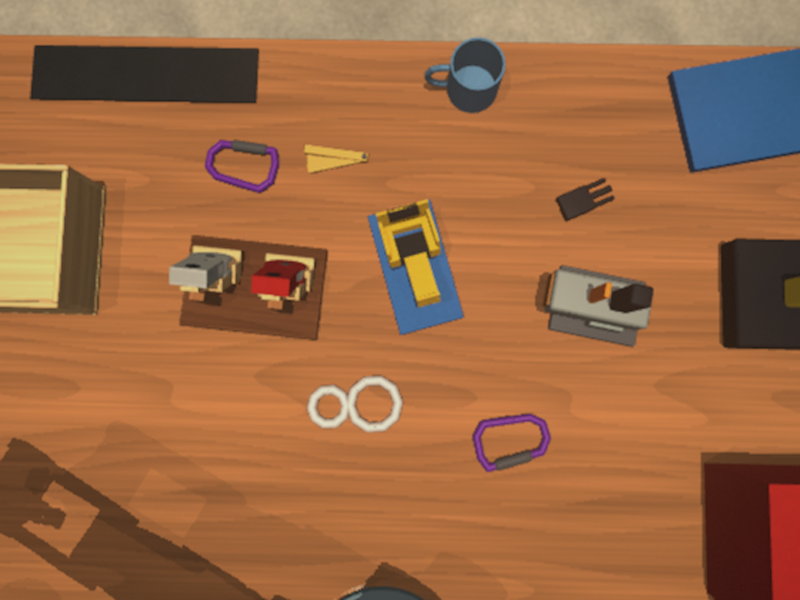

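View pics/side0b.png

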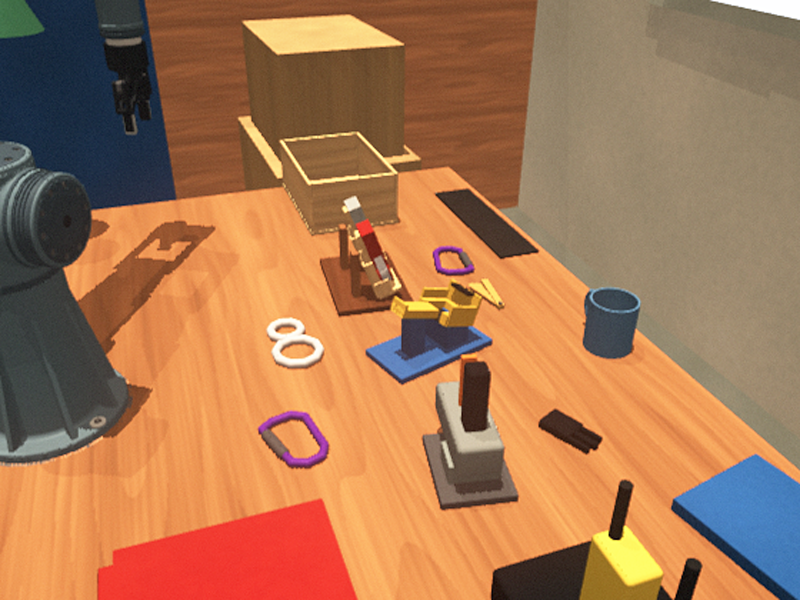

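```bash
python3 -m pendant '[[[40,-35,12,2,85],[40,-35,12,2,85],[40,-35,12,2,85],[40,-35,12,2,85],[40,-35,12,2,85],[40,-35,12,2,85],[40,-35,12,2,85],[0,0,0,0,85]]]'
cat > see.py <<'E'
import sys
from h import *
cams=sys.argv[1].split(','); things=sys.argv[2].split(',')
o=monitor.get_obs(); m=q2m(o['eef_rot']); print(round(o['time_s'],2),(np.array(o['eef_pos'])*1000).round(1),'jaw yaw',np.degrees(np.arctan2(m[1,1],m[0,1])).round(2)-90,np.array(o['wrist_force']).round(1),round(o['opening'],3))
for c in cams:
    for k in range(int(sys.argv[3]) if len(sys.argv)>3 else 1):
        d=shot(c,f'{c}_{o["time_s"]:.2f}.png'); print(c,d['o'].round(3))
        for t in things:
            for fn in ['tip_of','recognise']:
                r=getattr(spotter,fn)(c,t)
                print(fn[:3],t,[((W(d,x['at'])*1000).round(0).tolist(),pix(d,W(d,x['at'])).round(0).tolist(),round(x['confidence'],2)) for x in r[:2]])
E
python3 see.py wrist pulley,pulley_cap,rack,spare_pulley,pocket,pocket_lip 2; ls pics
```

```text
time_s: 2.7
eef_pos: [0.4713, 0.2958, 0.3162]
eef_rot: [0.001, 0.047, 0.999, 0.0]
wrist_force: [-0.0, 0.2, -0.3]
opening: 0.993
2.7 [471.3 295.8 316.2] jaw yaw -5.400000000000006 [-0.   0.2 -0.3] 0.993
wrist [0.387 0.305 0.459]
tip pulley [([563.0, 264.0, 92.0], [260.0, 244.0], 0.8)]
rec pulley [([545.0, 271.0, 148.0], [262.0, 251.0], 0.77)]
tip pulley_cap [([551.0, 263.0, 52.0], [260.0, 224.0], 0.61)]
rec pulley_cap [([540.0, 266.0, 148.0], [256.0, 247.0], 0.74)]
tip rack [([545.0, 209.0, -1.0], [227.0, 211.0], 0.75)]
rec rack [([519.0, 208.0, 13.0], [222.0, 198.0], 0.87)]
tip spare_pulley [([555.0, 154.0, 90.0], [176.0, 245.0], 0.98)]
rec spare_pulley [([538.0, 163.0, 147.0], [166.0, 253.0], 0.86)]
tip pocket [([583.0, -40.0, 87.0], [42.0, 274.0], 0.97)]
rec pocket [([605.0, -38.0, 85.0], [49.0, 287.0], 0.94)]
tip pocket_lip [([643.0, -18.0, 96.0], [67.0, 313.0], 0.96), ([371.0, 64.0, -0.0], [106.0, 104.0], 0.36)]
rec pocket_lip [([610.0, -34.0, 87.0], [53.0, 291.0], 0.9)]
wrist [0.384 0.307 0.458]
tip pulley [([563.0, 267.0, 94.0], [260.0, 248.0], 0.9)]
rec pulley [([543.0, 270.0, 148.0], [258.0, 253.0], 0.95), ([755.0, 124.0, 5.0], [195.0, 328.0], 0.42)]
tip pulley_cap [([551.0, 267.0, 53.0], [260.0, 227.0], 0.94)]
rec pulley_cap [([539.0, 267.0, 146.0], [255.0, 249.0], 0.57)]
tip rack [([545.0, 209.0, -1.0], [225.0, 213.0], 0.66)]
rec rack [([518.0, 205.0, 9.0], [219.0, 199.0], 0.93)]
tip spare_pulley []
rec spare_pulley [([541.0, 168.0, 143.0], [169.0, 257.0], 0.74)]
tip pocket [([583.0, -37.0, 85.0], [43.0, 276.0], 0.69)]
rec pocket [([607.0, -35.0, 84.0], [50.0, 290.0], 0.91)]
tip pocket_lip [([646.0, -21.0, 97.0], [63.0, 318.0], 0.8)]
rec pocket_lip [([611.0, -33.0, 85.0], [52.0, 292.0], 0.97)]
side0.png
side0b.png
top0.png
top0b.png
wrist_2.70.png
```

View pics/wrist_2.70.png

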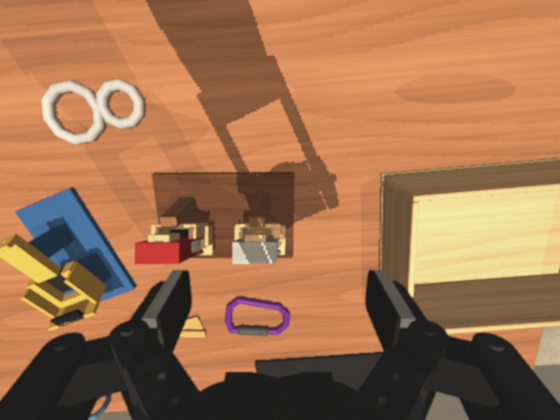

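```bash
cat >> h.py <<'E'
def Rz(a): return R.from_euler('z',a,degrees=True).as_matrix()
def pose(yaw,pitch): return Rz(yaw)@R.from_euler('y',pitch,degrees=True).as_matrix()
def seg(img,d,t,M,pts,col,s,off):
    p=[((pix(d,np.array(t)+M@(np.array(q)))-off+.5)*s) for q in pts]
    cv2.polylines(img,[np.array(p).round().astype(int)],False,col,1,cv2.LINE_AA)
def box(lo,hi):
    x,y,z=lo;X,Y,Z=hi
    return [np.array(q)/1000 for q in [(x,y,z),(X,y,z),(X,Y,z),(x,Y,z),(x,y,z),(x,y,Z),(X,y,Z),(X,Y,Z),(x,Y,Z),(x,y,Z)]]
def crop(d,c,w,h,s):
    off=np.array([c[0]-w//2,c[1]-h//2]); im=d['img'][off[1]:off[1]+h,off[0]:off[0]+w,::-1]
    return cv2.resize(im,(w*s,h*s),interpolation=cv2.INTER_CUBIC),off
HEAD=box((-60,-25,-12),(-10,25,12))
NOSE=[np.array((30+30*np.cos(t),30*np.sin(t),z))/1000 for z in(-12,12) for t in np.linspace(-1.57,1.57,13)]
E
cat > ov.py <<'E'
from h import *
d=shot('wrist'); s=4
a,off=crop(d,(225,215),200,110,s)
P=np.array((.5637,.2633,.090))
for k in(HEAD,): seg(a,d,P,pose(-5.4,70),k,(0,255,0),s,off)
seg(a,d,(.546,.208,0),Rz(-5.4),box((-70,-105,12),(70,105,12))[:5],(255,0,255),s,off)
d=shot('top')
b,off=crop(d,(290,185),100,100,4)
B=np.array((.585,-.036,.085));M=pose(15,20)
seg(b,d,B,M,box((-63.5,-16,0),(63.5,16,0))[:5],(0,255,0),4,off)
seg(b,d,B,M,box((51.5,-22,28),(63.5,22,28))[:5],(0,255,0),4,off)
seg(b,d,B,M,box((8,-33,16),(63.5,33,16))[:5],(255,0,255),4,off)
c,off=crop(d,(425,212),100,100,4)
r=np.array((.527,-.324,0))
seg(c,d,r,Rz(83),box((-14,-14,175),(14,14,175))[:5],(0,255,0),4,off)
seg(c,d,r,Rz(83),box((36,-10,164),(44,10,164))[:5],(0,255,0),4,off)
seg(c,d,r,Rz(83),box((-14,-30,86),(60,30,86))[:5],(255,0,255),4,off)
a=cv2.resize(a,(800,440))
cv2.imwrite('pics/ov1.png',a); cv2.imwrite('pics/ov2.png',np.hstack([b,c]))
E
python3 ov.py
```

```text
(no output)
```

View pics/ov1.png

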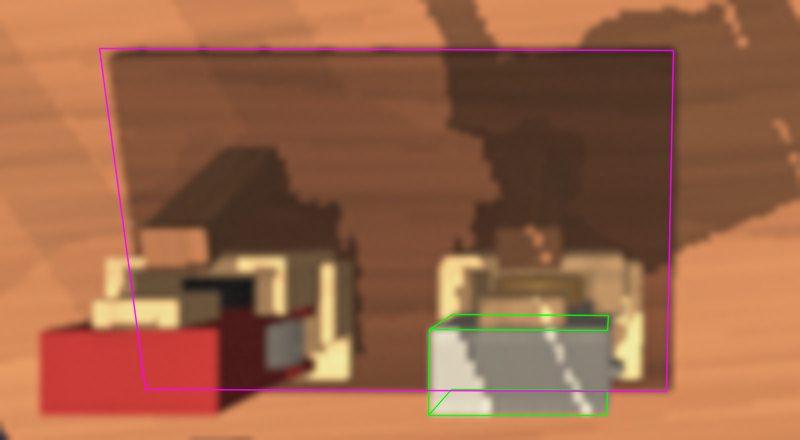

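View pics/ov2.png

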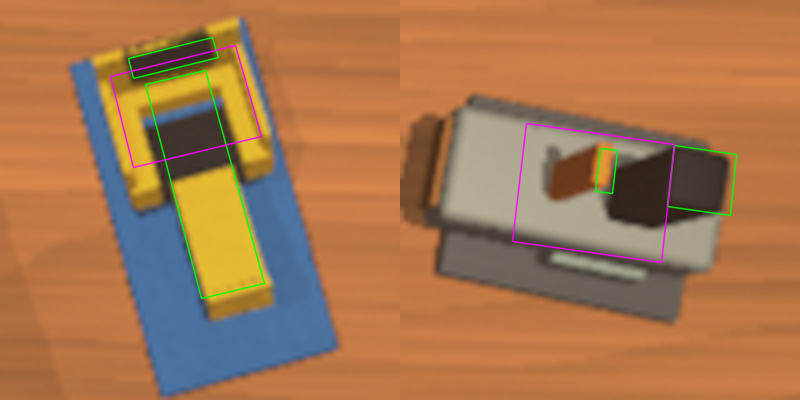

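```bash
python3 -m pendant '[[[40,-16,-20,0,85],[40,-15,-35,0,85],[0,0,-50,0,85],[0,0,-30,0,85],[0,0,0,0,85]]]'; python3 see.py wrist pulley
```

```text
time_s: 4.72
eef_pos: [0.5465, 0.2666, 0.1772]
eef_rot: [-0.003, 0.045, 0.999, -0.001]
wrist_force: [-0.6, 0.7, 0.6]
opening: 1.0
4.72 [546.5 266.6 177.2] jaw yaw -5.140000000000001 [-0.6  0.7  0.6] 1.0
wrist [0.463 0.276 0.321]
tip pulley [([563.0, 266.0, 91.0], [277.0, 233.0], 0.83)]
rec pulley [([541.0, 271.0, 148.0], [283.0, 238.0], 0.98)]
```

```bash
python3 -m pendant '[[[4,-1,-30,0,85],[0,0,-25,0,85],[0,0,-15,0,85],[0,0,0,0,85]]]'; python3 see.py side pulley
```

```text
time_s: 5.38
eef_pos: [0.5523, 0.2664, 0.1105]
eef_rot: [-0.0, 0.045, 0.999, -0.0]
wrist_force: [-0.2, -0.4, -0.4]
opening: 1.0
5.38 [552.3 266.4 110.5] jaw yaw -5.1200000000000045 [-0.2 -0.4 -0.4] 1.0
side [ 0.203 -0.954  0.687]
tip pulley [([566.0, 262.0, 88.0], [255.0, 161.0], 0.51)]
rec pulley [([544.0, 250.0, 142.0], [248.0, 145.0], 0.6)]
```

```bash
python3 -m pendant '[[[-1,-1,-3,0,65],[0,0,0,0,55],[0,0,0,0,44],[0,0,0,0,40],[0,0,0,0,40],[0,0,0,0,40]]]'
```

```text
time_s: 6.28
eef_pos: [0.5515, 0.2653, 0.1077]
eef_rot: [0.0, 0.045, 0.999, -0.0]
wrist_force: [-3.4, -1.1, 5.8]
opening: 0.577
```

```bash
python3 -m pendant '[[[0,0,5,0,40],[2,0,12,0,40],[2,0,20,0,40],[0,0,40,0,40],[0,0,50,0,40],[0,0,30,0,40],[0,0,0,0,40]]]'; python3 see.py side,wrist pulley,pulley_cap
```

```text
time_s: 7.15
eef_pos: [0.5571, 0.2657, 0.2678]
eef_rot: [0.003, 0.045, 0.999, 0.001]
wrist_force: [-0.5, 0.0, -4.9]
opening: 0.583
7.15 [557.1 265.7 267.8] jaw yaw -5.1299999999999955 [-0.5  0.  -4.9] 0.583
side [ 0.203 -0.954  0.687]
tip pulley [([569.0, 263.0, 249.0], [255.0, 104.0], 0.78)]
rec pulley [([567.0, 244.0, 237.0], [256.0, 111.0], 0.9), ([517.0, -335.0, 70.0], [327.0, 310.0], 0.49)]
tip pulley_cap [([561.0, 265.0, 212.0], [252.0, 118.0], 0.67)]
rec pulley_cap [([568.0, 245.0, 236.0], [256.0, 111.0], 0.81), ([687.0, -302.0, 13.0], [397.0, 302.0], 0.63)]
wrist [0.471 0.274 0.405]
tip pulley [([567.0, 266.0, 244.0], [280.0, 273.0], 0.96)]
rec pulley [([547.0, 269.0, 302.0], [283.0, 304.0], 0.85)]
tip pulley_cap [([554.0, 265.0, 207.0], [276.0, 228.0], 0.69)]
rec pulley_cap [([545.0, 265.0, 297.0], [274.0, 294.0], 0.7)]
```

```bash
python3 -c "
import cv2,glob
a=cv2.imread(sorted(glob.glob('pics/side_7*'))[-1])[60:240,160:380]; b=cv2.imread(sorted(glob.glob('pics/wrist_7*'))[-1])
cv2.imwrite('pics/lift.png',cv2.hconcat([cv2.resize(a,(440,360)),cv2.resize(b,(360,360))]))"
```

```text
(no output)
```

View pics/lift.png

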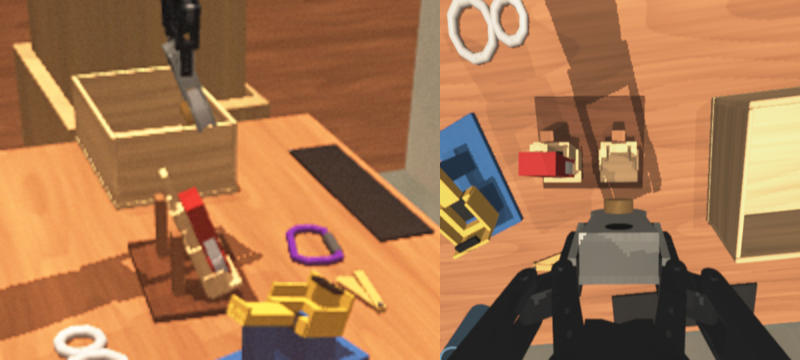

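```bash
python3 -m pendant '[[[0,-60,0,3,40],[0,-60,0,3,40],[0,-62,0,3,40],[0,-62,0,3,40],[0,-62,0,3,40],[0,-62,0,3,40],[0,-62,0,3,40],[0,0,-20,0,40]]]'; python3 -m pendant '[[[0,0,-50,0,40],[0,0,-50,0,40],[0,0,-25,0,40],[0,0,0,0,40],[0,0,0,0,40]]]'; python3 see.py side,top pulley,pocket,pocket_lip
```

```text
time_s: 8.65
eef_pos: [0.5561, -0.1704, 0.2459]
eef_rot: [0.002, -0.135, 0.991, -0.002]
wrist_force: [-0.0, 1.1, -3.7]
opening: 0.578
time_s: 9.28
eef_pos: [0.5564, -0.1652, 0.1208]
eef_rot: [0.001, -0.138, 0.99, -0.001]
wrist_force: [0.4, -0.3, -3.9]
opening: 0.578
9.28 [ 556.4 -165.2  120.8] jaw yaw 15.879999999999995 [ 0.4 -0.3 -3.9] 0.578
side [ 0.203 -0.954  0.687]
tip pulley [([569.0, -162.0, 100.0], [317.0, 239.0], 0.82)]
rec pulley [([558.0, -169.0, 115.0], [313.0, 236.0], 0.21)]
tip pocket [([590.0, -34.0, 83.0], [303.0, 214.0], 0.77)]
rec pocket [([556.0, -57.0, 94.0], [293.0, 217.0], 0.72)]
tip pocket_lip [([638.0, -18.0, 97.0], [320.0, 202.0], 0.82)]
rec pocket_lip []
top [ 0.432 -0.028  1.019]
tip pulley [([568.0, -164.0, 102.0], [355.0, 188.0], 0.38)]
rec pulley []
tip pocket [([586.0, -35.0, 81.0], [290.0, 179.0], 0.56), ([543.0, 206.0, 1.0], [179.0, 203.0], 0.37)]
rec pocket [([615.0, -36.0, 82.0], [291.0, 165.0], 0.92)]
tip pocket_lip [([635.0, -20.0, 94.0], [283.0, 154.0], 0.75), ([374.0, 63.0, -1.0], [242.0, 282.0], 0.27)]
rec pocket_lip [([602.0, -35.0, 83.0], [290.0, 172.0], 0.95)]
```

```bash
python3 -m pendant '[[[0,0,-25,0,40],[0,0,-14,0,40],[0,0,0,0,40]]]'; python3 -m pendant '[[[0,0,-3,0,40],[0,0,0,0,40]]]'
```

```text
time_s: 10.35
eef_pos: [0.555, -0.1645, 0.0795]
eef_rot: [-0.001, -0.138, 0.99, 0.0]
wrist_force: [0.3, 0.1, -4.0]
opening: 0.577
time_s: 10.6
eef_pos: [0.5557, -0.1648, 0.0785]
eef_rot: [0.0, -0.138, 0.99, -0.0]
wrist_force: [-3.6, 0.2, 4.9]
opening: 0.575
```

```bash
python3 -m pendant '[[[-5,-1.5,-1.5,0,40],[-5,-1.5,-2,0,40],[-6,-1.6,-2,0,40],[0,0,0,0,40]]]'; python3 -m pendant '[[[-5,-1.4,-2.5,0,40],[-5,-1.4,-3,0,40],[-5,-1.4,-3,0,40],[0,0,0,0,40]]]'; python3 see.py side pulley,pulley_cap
```

```text
time_s: 11.1
eef_pos: [0.5422, -0.1701, 0.0746]
eef_rot: [0.003, -0.138, 0.99, -0.001]
wrist_force: [1.5, 2.3, 7.7]
opening: 0.577
time_s: 11.6
eef_pos: [0.5263, -0.1746, 0.0662]
eef_rot: [0.002, -0.138, 0.99, -0.002]
wrist_force: [-2.9, 1.5, 12.8]
opening: 0.573
11.6 [ 526.3 -174.6   66.2] jaw yaw 15.870000000000005 [-2.9  1.5 12.8] 0.573
side [ 0.203 -0.954  0.687]
tip pulley [([552.0, -169.0, 52.0], [309.0, 261.0], 0.61)]
rec pulley [([521.0, -182.0, 94.0], [298.0, 251.0], 0.63)]
tip pulley_cap [([551.0, -166.0, 16.0], [308.0, 275.0], 0.66)]
rec pulley_cap [([522.0, -180.0, 95.0], [298.0, 250.0], 0.6)]
```

```bash
python3 -m pendant '[[[-5,-1.4,-4,0,40],[-5,-1.4,-4,0,40],[-5,-1.4,-4.5,0,40],[0,0,0,0,40]]]'; python3 see.py side pulley,pulley_cap
```

```text
time_s: 12.35
eef_pos: [0.5105, -0.1792, 0.0531]
eef_rot: [0.001, -0.138, 0.99, -0.002]
wrist_force: [-5.7, -1.1, 12.4]
opening: 0.577
12.35 [ 510.5 -179.2   53.1] jaw yaw 15.86 [-5.7 -1.1 12.4] 0.577
side [ 0.203 -0.954  0.687]
tip pulley [([539.0, -174.0, 47.0], [305.0, 266.0], 0.91)]
rec pulley []
tip pulley_cap [([548.0, -167.0, 9.0], [306.0, 278.0], 0.59)]
rec pulley_cap [([639.0, -51.0, 85.0], [325.0, 213.0], 0.74)]
```

```bash
python3 -m pendant '[[[0,0,15,0,40],[0,0,50,0,40],[0,0,50,0,40],[0,0,30,0,40],[0,0,0,0,40],[0,0,0,0,40]]]'
cat > ov3.py <<'E'
from h import *
o=monitor.get_obs(); t=np.array(o['eef_pos'])*1; m=q2m(o['eef_rot']); yaw=np.degrees(np.arctan2(m[1,1],m[0,1]))-90
g=t-m[:,2]*ctrl.tcp_to_grasp
d=shot('side'); s=5
c=pix(d,g).astype(int)
ims=[]
for p in(36,40,44):
    a,off=crop(d,(c[0]+12,c[1]+5),80,80,s)
    M=pose(yaw,p); P=g-M@np.array((-.038,0,0))
    seg(a,d,P,M,HEAD,(0,255,0),s,off); seg(a,d,P,M,NOSE,(0,255,0),s,off); ims.append(cv2.resize(a,(266,266)) if p!=40 else a)
cv2.imwrite('pics/piv.png',np.hstack([ims[1],np.vstack([ims[0],ims[2]])[:400] if 0 else cv2.resize(np.vstack([ims[0],ims[2]]),(200,400))]))
print(t,yaw)
for th in('pulley','pulley_cap'): print([(W(d,x['at'])*1000-g*1000).round(0).tolist() for x in spotter.tip_of('side',th)[:1]])
# pocket zoom from top
d=shot('top'); b,off=crop(d,(290,178),80,70,8)
for B,yw,col in(((.586,-.035,.085),15,(0,255,0)),):
    B=np.array(B);M=pose(yw,20)
    seg(b,d,B,M,box((-63.5,-16,8),(-63.5,16,0))[:5]+box((-63.5,-16,0),(5.5,16,0))[:5],col,8,off)
    seg(b,d,B,M,box((51.5,-22,28),(63.5,22,28))[:5],col,8,off)
    seg(b,d,B,M,box((8,-33,16),(63.5,33,16))[:5],(255,0,255),8,off)
    seg(b,d,B,M,box((5.5,-22,0),(53.5,22,0))[:5],(255,255,0),8,off)
cv2.imwrite('pics/poc.png',b)
E
python3 ov3.py
```

```text
time_s: 13.35
eef_pos: [0.5084, -0.1771, 0.1942]
eef_rot: [-0.001, -0.138, 0.99, 0.001]
wrist_force: [-0.7, 0.2, -3.4]
opening: 0.575
[ 0.50842147 -0.17712484  0.19417703] 15.876965289061573
[[32.0, 8.0, -29.0]]
[[38.0, 15.0, -64.0]]
```

View pics/piv.png

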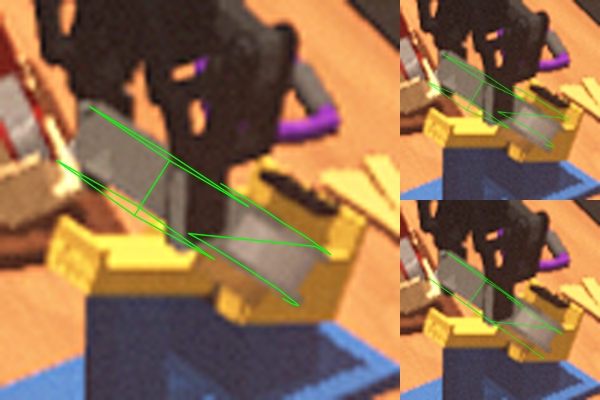

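View pics/poc.png

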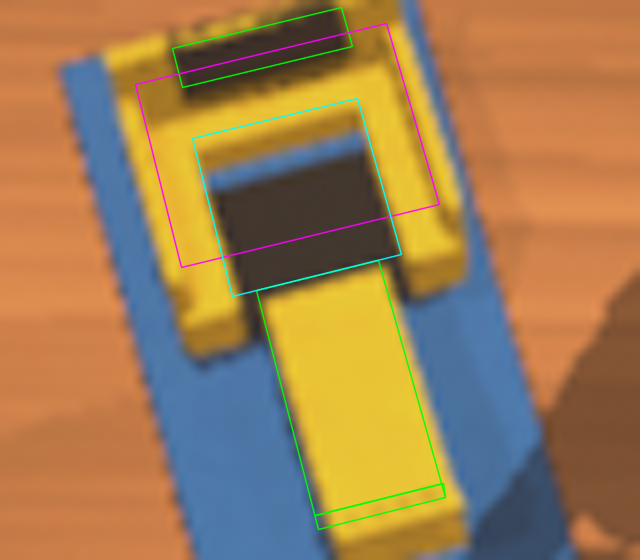

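```bash
cat > fit.py <<'E'
from h import *
from scipy.optimize import least_squares
d=shot('top'); off=np.array((250,143))
C=[((51.5,22,28),(186,98)),((51.5,-22,28),(352,52)),((5.5,16,0),(262,297)),((5.5,-16,0),(382,265)),((53.5,22,0),(192,150)),((53.5,-22,0),(358,110))]
L=[((-55,16,0),(332,535)),((-55,-16,0),(456,500))]
def res(v):
    M=pose(v[2],20);B=np.array((v[0],v[1],.085)); r=[]
    for q,p in C: r+=list(pix(d,B+M@(np.array(q)/1000))-(np.array(p)/8-.5+off))
    for q,p in L:
        a,b=[pix(d,B+M@((np.array(q)+[k,0,0])/1000)) for k in(0,30)]
        n=np.array([-(b-a)[1],(b-a)[0]])/np.linalg.norm(b-a); r.append(n@(np.array(p)/8-.5+off-a))
    return r
s=least_squares(res,(.586,-.035,15),x_scale=(.01,.01,5),loss='soft_l1'); print(s.x,np.round(s.fun if 0 else res(s.x),1))
E
python3 fit.py
```

```text
[ 0.58407145 -0.03665307 16.46742784] [-0.3  0.1  0.   0.1 -0.   0.3  0.2  0.2  0.2 -0.1  0.  -0.7  0.2 -0. ]
```

```bash
python3 -m pendant '[[[15,44,0,0.6,40],[15,44,0,0,40],[15,44,0,0,40],[0,0,-20,0,40],[0,0,-20,0,40],[0,0,0,0,40],[0,0,0,0,40]]]'; python3 see.py side,top pulley,pulley_cap
```

```text
time_s: 14.48
eef_pos: [0.5547, -0.0459, 0.1561]
eef_rot: [0.0, -0.143, 0.99, -0.0]
wrist_force: [-0.1, -0.9, -2.4]
opening: 0.578
14.47 [554.7 -45.9 156.1] jaw yaw 16.459999999999994 [-0.1 -0.9 -2.4] 0.578
side [ 0.203 -0.954  0.687]
tip pulley [([584.0, -40.0, 150.0], [302.0, 190.0], 0.69)]
rec pulley [([584.0, -51.0, 153.0], [304.0, 191.0], 0.95)]
tip pulley_cap []
rec pulley_cap [([586.0, -53.0, 152.0], [305.0, 192.0], 0.68), ([528.0, -287.0, 147.0], [324.0, 259.0], 0.4)]
top [ 0.432 -0.028  1.019]
tip pulley []
rec pulley [([695.0, -291.0, 16.0], [408.0, 137.0], 0.26)]
tip pulley_cap []
rec pulley_cap []
```

```bash
python3 -m pendant '[[[0,0,-12,0,40],[0,0,-12,0,40],[0,0,0,0,40],[0,0,0,0,40]]]'
cat > ov4.py <<'E'
import sys
from h import *
from scipy.spatial.transform import Rotation
def plan(t,p):  # report pulley nose in pocket frame
    pass
o=monitor.get_obs(); t=np.array(o['eef_pos']); m=q2m(o['eef_rot']); yaw=np.degrees(np.arctan2(m[1,1],m[0,1]))-90
g=t-m[:,2]*ctrl.tcp_to_grasp; p=float(sys.argv[1])
B=np.array((.5847,-.0363,.085)); Mp=pose(16.5,20); M=pose(yaw,p); P=g-M@np.array((-.0395,0,0))
for n,q in(('toptip',(60,0,12)),('bottip',(60,0,-12)),('heelbot',(-60,0,-12)),('cap',(30,0,-22)),('org',(0,0,0))): print(n,((Mp.T@(P+M@(np.array(q)/1000)-B))*1000).round(1))
out=[]
for cam,s,w,h in(('side',6,66,80),('wrist',2,200,240)):
    d=shot(cam); c=pix(d,B+Mp@np.array((0,0,.02))).astype(int); c=np.clip(c,(w//2,h//2),(560-w//2,420-h//2))
    a,off=crop(d,c,w,h,s)
    if cam=='side':
        seg(a,d,P,M,HEAD,(0,255,0),s,off); seg(a,d,P,M,NOSE,(0,255,0),s,off)
        seg(a,d,B,Mp,box((51.5,-22,28),(63.5,22,28))[:5],(255,0,255),s,off)
        seg(a,d,B,Mp,box((-63.5,-16,0),(5.5,16,0))[:5],(255,0,255),s,off)
    out.append(a)
print(o['time_s'],(t*1000).round(1),np.round(o['wrist_force'],1))
cv2.imwrite('pics/'+sys.argv[2],cv2.hconcat(out))
E
python3 ov4.py 40.5 ins.png
```

```text
time_s: 15.48
eef_pos: [0.5543, -0.0457, 0.1316]
eef_rot: [-0.0, -0.143, 0.99, 0.0]
wrist_force: [1.0, -0.2, -3.6]
opening: 0.575
toptip [45.2 -0.5 26.9]
bottip [36.8 -0.4  4.4]
heelbot [-75.6  -0.4  46.4]
cap [ 5.2 -0.4  5.5]
org [-15.2  -0.4  36.6]
15.475 [554.3 -45.7 131.6] [ 1.  -0.2 -3.6]
```

View pics/ins.png

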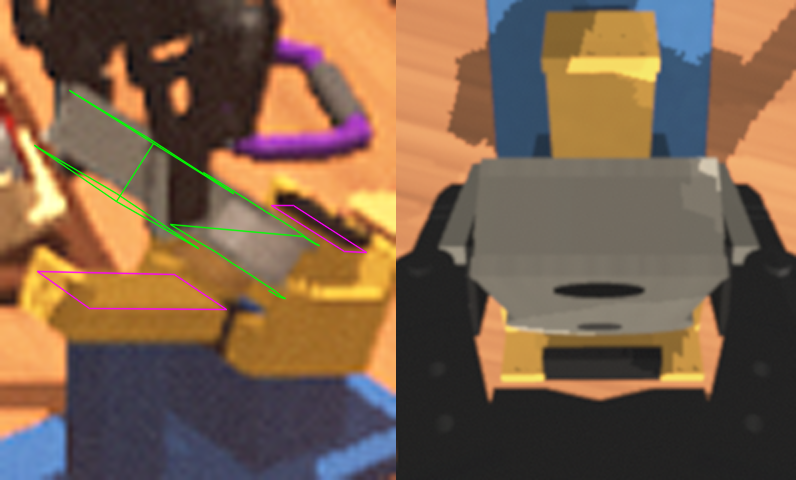

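```bash
python3 -m pendant '[[[0,0,-2,0,40],[4,1.2,-1.5,0,40],[4,1.1,-1.5,0,40],[0,0,0,0,40]]]'; python3 -m pendant '[[[2.5,0.7,-1,0,40],[2,0.6,-0.7,0,40],[0,0,0,0,40]]]';python3 ov4.py 40.5 ins2.png
```

```text
time_s: 16.08
eef_pos: [0.5627, -0.0433, 0.1266]
eef_rot: [-0.0, -0.143, 0.99, 0.0]
wrist_force: [0.0, 0.2, -3.9]
opening: 0.579
time_s: 16.45
eef_pos: [0.5669, -0.0421, 0.125]
eef_rot: [-0.0, -0.143, 0.99, 0.0]
wrist_force: [-0.6, -0.3, -4.3]
opening: 0.58
toptip [59.8 -0.5 25.1]
bottip [51.4 -0.5  2.6]
heelbot [-61.   -0.5  44.7]
cap [19.8 -0.5  3.8]
org [-0.6 -0.5 34.9]
16.45 [566.9 -42.1 125. ] [-0.6 -0.3 -4.3]
```

View pics/ins2.png

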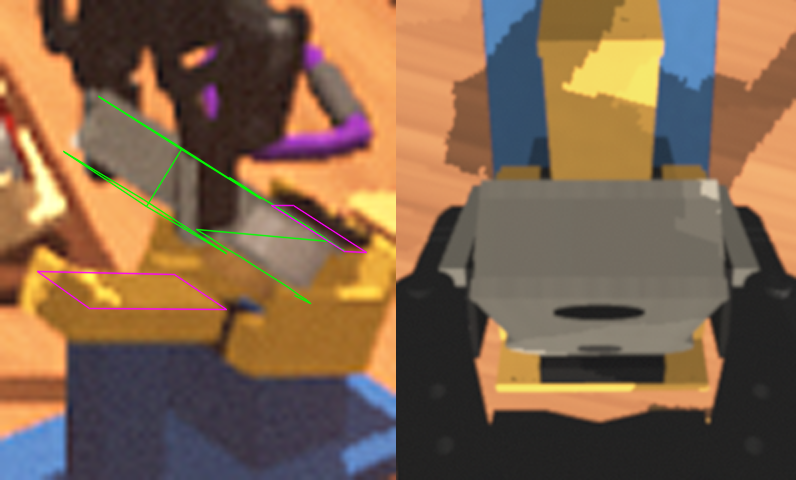

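```bash
cat > chk.py <<'E'
import sys
from h import *
o=monitor.get_obs(); t=np.array(o['eef_pos']); m=q2m(o['eef_rot']); yaw=np.degrees(np.arctan2(m[1,1],m[0,1]))-90
g=t-m[:,2]*ctrl.tcp_to_grasp
d=shot('wrist'); w,h,s=200,240,2
B=np.array((.5847,-.0363,.085)); Mp=pose(16.5,20)
c=pix(d,B+Mp@np.array((0,0,.02))).astype(int); c=np.clip(c,(w//2,h//2),(560-w//2,420-h//2)); off=c-(w//2,h//2)
f=lambda X:((pix(d,X)-off+.5)*s).round(0)
for x,z in((51.5,28),(51.5,34),(63.5,28),(63.5,34),(63.5,0),(53.5,0),(-63.5,8)): print('lip',x,z,f(B+Mp@np.array((x,22,z))/1 if 0 else B+Mp@(np.array((x,22,z))/1000)))
for p in(38,40.5,43):
  M=pose(yaw,p); P=g-M@np.array((-.0395,0,0))
  print(p,'tip top/bot',[f(P+M@(np.array(q)/1000)) for q in((60,0,12),(60,0,-12),(-60,25,12),(-60,25,-12),(-10,25,12))])
E
python3 chk.py
```

```text
lip 51.5 28 [265. 351.]
lip 51.5 34 [267. 368.]
lip 63.5 28 [263. 368.]
lip 63.5 34 [265. 385.]
lip 63.5 0 [258. 298.]
lip 53.5 0 [260. 284.]
lip -63.5 8 [287.  54.]
38 tip top/bot [array([201., 368.]), array([201., 299.]), array([327., 273.]), array([315., 162.]), array([295., 327.])]
40.5 tip top/bot [array([201., 355.]), array([201., 287.]), array([327., 279.]), array([316., 165.]), array([295., 322.])]
43 tip top/bot [array([201., 343.]), array([201., 275.]), array([327., 284.]), array([316., 168.]), array([294., 317.])]
```

```bash
python3 -m pendant '[[[-1.5,-0.4,-3.6,0,40],[-1.8,-0.5,-3.6,0,40],[-1.8,-0.5,-3.6,0,40],[0,0,0,0,40]]]'; python3 see.py side pulley
```

```text
time_s: 17.1
eef_pos: [0.5635, -0.0436, 0.1164]
eef_rot: [0.002, -0.143, 0.99, -0.001]
wrist_force: [-0.6, 3.0, 6.5]
opening: 0.573
17.1 [563.5 -43.6 116.4] jaw yaw 16.480000000000004 [-0.6  3.   6.5] 0.573
side [ 0.203 -0.954  0.687]
tip pulley [([597.0, -34.0, 110.0], [306.0, 203.0], 0.8), ([321.0, -186.0, 2.0], [203.0, 309.0], 0.55)]
rec pulley [([592.0, -54.0, 122.0], [308.0, 203.0], 0.91)]
```

```bash
python3 -m pendant '[[[-1.8,-0.5,-3.6,0,40],[-1.8,-0.5,-3.6,0,40],[-1.8,-0.5,-3.6,0,40],[0,0,0,0,40]]]'; python3 see.py side pulley
```

```text
time_s: 17.75
eef_pos: [0.5566, -0.0458, 0.106]
eef_rot: [0.0, -0.143, 0.99, -0.001]
wrist_force: [-9.8, -0.2, 15.6]
opening: 0.579
17.75 [556.6 -45.8 106. ] jaw yaw 16.5 [-9.8 -0.2 15.6] 0.579
side [ 0.203 -0.954  0.687]
tip pulley [([591.0, -40.0, 105.0], [305.0, 207.0], 0.75)]
rec pulley [([589.0, -53.0, 121.0], [306.0, 204.0], 0.56)]
```

```bash
python3 -m pendant '[[[-1.9,-0.6,-2,0,40],[-1.7,-0.5,-2.2,0,40],[-1.7,-0.5,-2.3,0,40],[0,0,0,0,40]]]'; python3 see.py side pulley
```

```text
time_s: 18.4
eef_pos: [0.5519, -0.0472, 0.0992]
eef_rot: [0.001, -0.143, 0.99, -0.001]
wrist_force: [-6.6, 1.0, 12.6]
opening: 0.58
18.4 [551.9 -47.2  99.2] jaw yaw 16.480000000000004 [-6.6  1.  12.6] 0.58
side [ 0.203 -0.954  0.687]
tip pulley [([590.0, -38.0, 101.0], [304.0, 208.0], 0.95)]
rec pulley [([580.0, -55.0, 118.0], [302.0, 206.0], 0.97), ([692.0, -303.0, 15.0], [400.0, 301.0], 0.3)]
```

```bash
python3 -m pendant '[[[-1,-0.3,-2.2,0,40],[-1,-0.3,-2.3,0,40],[0,0,0,0,40],[0,0,0,0,40]]]'; python3 see.py side pulley
```

```text
time_s: 19.05
eef_pos: [0.5499, -0.0478, 0.0952]
eef_rot: [0.001, -0.143, 0.99, -0.001]
wrist_force: [-8.5, -0.6, 17.4]
opening: 0.577
19.05 [549.9 -47.8  95.2] jaw yaw 16.489999999999995 [-8.5 -0.6 17.4] 0.577
side [ 0.203 -0.954  0.687]
tip pulley [([692.0, -295.0, 2.0], [397.0, 303.0], 0.71), ([583.0, -40.0, 99.0], [301.0, 210.0], 0.56)]
rec pulley [([527.0, -288.0, 145.0], [324.0, 260.0], 0.72), ([752.0, 94.0, 12.0], [341.0, 203.0], 0.18)]
```

```bash
python3 -m pendant '[[[-0.4,-0.1,-1.3,0,40],[0,0,0,0,40],[0,0,0,0,56],[0,0,0,0,62],[0,0,0,0,62],[0,0,0,0,62]]]'; python3 ov4.py 20 rel.png;  python3 see.py side pulley
```

```text
time_s: 19.95
eef_pos: [0.5486, -0.0473, 0.0909]
eef_rot: [-0.0, -0.143, 0.99, 0.0]
wrist_force: [-0.0, -0.2, 0.7]
opening: 0.723
toptip [55.6 -0.3 22.2]
bottip [55.6 -0.3 -1.8]
heelbot [-64.4  -0.3  -1.8]
cap [ 25.6  -0.3 -11.8]
org [-4.4 -0.3 10.2]
19.95 [548.6 -47.3  90.9] [-0.  -0.2  0.7]
20.05 [548.6 -47.3  90.9] jaw yaw 16.480000000000004 [-1.2  0.2  0.7] 0.724
side [ 0.203 -0.954  0.687]
tip pulley [([586.0, -39.0, 101.0], [302.0, 208.0], 0.67)]
rec pulley [([558.0, -53.0, 115.0], [293.0, 208.0], 0.67)]
```

View pics/rel.png

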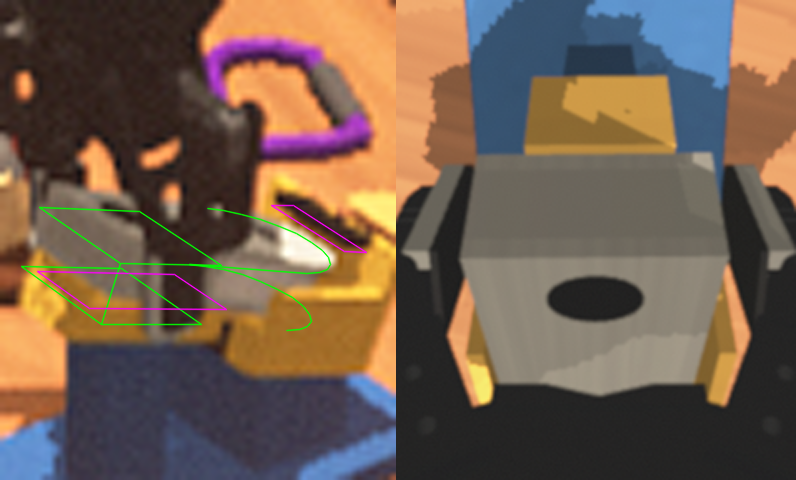

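```bash
python3 -m pendant '[[[0,0,0,0,75],[0,0,15,0,85],[0,0,50,0,85],[0,0,60,0,85],[0,0,15,0,85],[0,0,0,0,85]]]'; python3 -m pendant '[[[-4,-52,0,-5.2,85],[-4,-52,0,-5.2,85],[-4,-52,0,-5.2,85],[-4,-53,0,-5.2,85],[-4,-53,0,-5,85],[0,0,0,0,85],[0,0,0,0,85]]]'
cat > fin.py <<'E'
from h import *
B=np.array((.5847,-.0363,.085)); Mp=pose(16.5,20)
for c in('top','side'):
    d=shot(c,c+'_fin.png')
    for t in('pulley','pulley_cap','trigger_pad','reader'):
        for x in spotter.tip_of(c,t)[:2]:
            w=W(d,x['at']); print(c,t,(w*1000).round(0),'pocket',((Mp.T@(w-B))*1000).round(0),round(x['confidence'],2))
    s=7
    a,off=crop(d,pix(d,B).astype(int),56,56,s)
    P=B+Mp@np.array((0,0,.012))
    seg(a,d,P,Mp,HEAD,(0,255,0),s,off); seg(a,d,P,Mp,NOSE,(0,255,0),s,off); seg(a,d,B,Mp,box((51.5,-22,28),(63.5,22,28))[:5],(255,0,255),s,off)
    if c=='top': A=a
cv2.imwrite('pics/fin.png',cv2.hconcat([A,a]))
E
python3 fin.py
```

```text
time_s: 20.95
eef_pos: [0.5495, -0.0475, 0.2332]
eef_rot: [0.002, -0.143, 0.99, -0.001]
wrist_force: [0.2, 0.2, -0.1]
opening: 0.996
time_s: 21.82
eef_pos: [0.5278, -0.3084, 0.2291]
eef_rot: [-0.001, 0.081, 0.997, 0.001]
wrist_force: [-0.3, 0.8, 0.2]
opening: 0.993
top pulley [583. -38.  97.] pocket [-7. -1. 11.] 0.65
top pulley_cap [604. -31.  72.] pocket [23. -0. -6.] 0.92
top trigger_pad [ 534. -281.  141.] pocket [-130. -220.   12.] 0.61
top reader [ 525. -325.    1.] pocket [-102. -260. -126.] 0.71
side pulley [587. -42.  98.] pocket [-4. -6. 13.] 0.95
side pulley_cap [604. -29.  66.] pocket [ 26.   1. -11.] 0.9
side trigger_pad [ 538. -283.  143.] pocket [-128. -223.   15.] 0.52
side reader [ 529. -323.   -0.] pocket [ -98. -259. -126.] 0.96
```

View pics/fin.png

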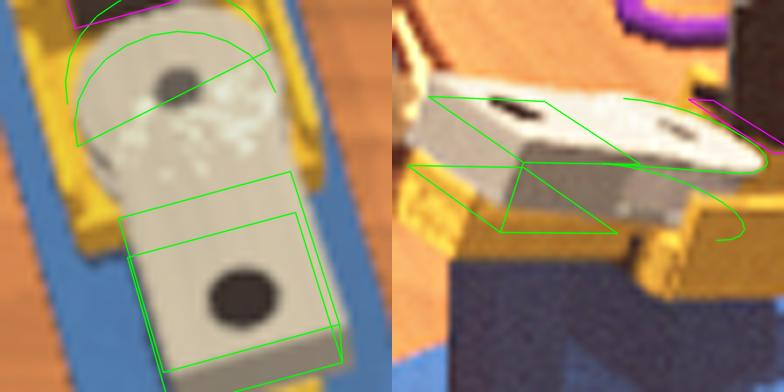

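```bash
python3 -m pendant '[[[4,52,0,5.2,85],[4,52,0,5.2,85],[4,52,0,5.2,85],[4,53,0,5.2,85],[4.5,52,0,5,85],[0,0,-50,0,85],[0,0,-40,0,85],[0,0,0,0,85]]]'; python3 -m pendant '[[[0,0,-30,0,85],[0,0,-12,0,85],[0,0,0,0,85],[0,0,0,0,85]]]'
```

```text
time_s: 23.32
eef_pos: [0.5466, -0.0473, 0.1382]
eef_rot: [-0.003, -0.144, 0.99, 0.001]
wrist_force: [-0.2, 0.5, 0.3]
opening: 0.996
time_s: 23.82
eef_pos: [0.5502, -0.0487, 0.1007]
eef_rot: [0.001, -0.143, 0.99, -0.0]
wrist_force: [-0.3, 0.4, -0.3]
opening: 0.996
```

```bash
python3 -m pendant '[[[-1,0.5,-7,0,85],[0,0,0,0,65],[0,0,0,0,50],[0,0,0,0,40],[0,0,0,0,40],[0,0,0,0,40]]]'; python3 -m pendant '[[[0.5,0.1,1.4,0,40],[0,0,0,0,40]]]'; python3 -m pendant '[[[1.8,0.5,-0.7,0,40],[0,0,0,0,40]]]'; python3 -m pendant '[[[1.8,0.5,-0.7,0,40],[0,0,0,0,40]]]'
```

```text
time_s: 24.58
eef_pos: [0.5482, -0.0479, 0.0924]
eef_rot: [0.0, -0.143, 0.99, -0.0]
wrist_force: [-1.9, 0.6, 4.5]
opening: 0.578
time_s: 24.82
eef_pos: [0.5481, -0.0476, 0.0929]
eef_rot: [-0.001, -0.143, 0.99, 0.0]
wrist_force: [-0.2, -1.0, -3.0]
opening: 0.577
time_s: 25.08
eef_pos: [0.5487, -0.0475, 0.0926]
eef_rot: [-0.002, -0.143, 0.99, 0.0]
wrist_force: [-8.9, -3.0, 4.3]
opening: 0.576
time_s: 25.32
eef_pos: [0.5525, -0.0466, 0.0919]
eef_rot: [0.0, -0.143, 0.99, 0.0]
wrist_force: [0.6, -0.5, -2.9]
opening: 0.577
```

```bash
python3 -m pendant '[[[1.8,0.5,-0.7,0,40],[0,0,0,0,40]]]'; python3 -m pendant '[[[1.8,0.5,-0.7,0,40],[0,0,0,0,40]]]'; python3 see.py side pulley,pulley_cap
```

```text
time_s: 25.58
eef_pos: [0.5543, -0.0461, 0.0913]
eef_rot: [0.0, -0.143, 0.99, 0.0]
wrist_force: [1.0, 0.2, -3.9]
opening: 0.58
time_s: 25.82
eef_pos: [0.5558, -0.0456, 0.0907]
eef_rot: [-0.0, -0.143, 0.99, 0.0]
wrist_force: [0.2, -1.0, -3.0]
opening: 0.576
25.82 [555.8 -45.6  90.7] jaw yaw 16.480000000000004 [ 0.2 -1.  -3. ] 0.576
side [ 0.203 -0.954  0.687]
tip pulley [([594.0, -35.0, 98.0], [305.0, 208.0], 0.71), ([371.0, 61.0, 2.0], [202.0, 239.0], 0.34)]
rec pulley [([586.0, -49.0, 111.0], [304.0, 207.0], 0.69)]
tip pulley_cap [([610.0, -28.0, 66.0], [310.0, 218.0], 0.58), ([322.0, -187.0, 1.0], [204.0, 310.0], 0.55)]
rec pulley_cap [([614.0, -56.0, 88.0], [316.0, 215.0], 0.45)]
```

```bash
python3 -m pendant '[[[-0.6,-0.2,-1.6,0,40],[0,0,0,0,40]]]'; python3 -m pendant '[[[-0.6,-0.2,-1.6,0,40],[0,0,0,0,40]]]'
```

```text
time_s: 26.32
eef_pos: [0.5557, -0.0458, 0.0899]
eef_rot: [0.001, -0.143, 0.99, -0.0]
wrist_force: [-3.1, 1.2, 3.6]
opening: 0.576
time_s: 26.58
eef_pos: [0.5553, -0.0462, 0.0884]
eef_rot: [0.001, -0.143, 0.99, -0.0]
wrist_force: [-3.3, 2.2, 5.5]
opening: 0.581
```

```bash
python3 -m pendant '[[[-0.6,-0.2,-1.6,0,40],[0,0,0,0,40]]]'; python3 -m pendant '[[[-0.6,-0.2,-1.6,0,40],[0,0,0,0,40]]]'; python3 see.py side pulley,pulley_cap
```

```text
time_s: 26.82
eef_pos: [0.555, -0.0465, 0.087]
eef_rot: [0.001, -0.143, 0.99, -0.0]
wrist_force: [-3.8, 1.0, 5.2]
opening: 0.58
time_s: 27.08
eef_pos: [0.5546, -0.0468, 0.0856]
eef_rot: [0.001, -0.143, 0.99, -0.0]
wrist_force: [-3.7, 0.9, 6.3]
opening: 0.581
27.07 [554.6 -46.8  85.6] jaw yaw 16.47 [-3.7  0.9  6.3] 0.581
side [ 0.203 -0.954  0.687]
tip pulley [([596.0, -38.0, 95.0], [306.0, 210.0], 0.91)]
rec pulley [([585.0, -51.0, 107.0], [304.0, 209.0], 0.8)]
tip pulley_cap [([614.0, -28.0, 63.0], [311.0, 218.0], 0.79)]
rec pulley_cap [([584.0, -50.0, 110.0], [303.0, 207.0], 0.77)]
```

```bash
python3 -m pendant '[[[-0.5,-0.2,-1.4,0,40],[0,0,0,0,40]]]'; python3 -m pendant '[[[-0.4,-0.1,-1.2,0,40],[0,0,0,0,40]]]'
```

```text
time_s: 27.58
eef_pos: [0.5543, -0.0471, 0.0843]
eef_rot: [0.002, -0.143, 0.99, -0.001]
wrist_force: [-2.3, 0.5, 5.7]
opening: 0.582
time_s: 27.82
eef_pos: [0.5541, -0.0471, 0.0832]
eef_rot: [0.002, -0.143, 0.99, -0.001]
wrist_force: [-2.6, 0.6, 6.7]
opening: 0.58
```

```bash
python3 -m pendant '[[[-0.4,-0.1,-1.2,0,40],[0,0,0,0,40]]]'; python3 -m pendant '[[[-0.4,-0.1,-1.2,0,40],[0,0,0,0,40]]]'; python3 see.py side pulley,pulley_cap
```

```text
time_s: 28.08
eef_pos: [0.5542, -0.0472, 0.0831]
eef_rot: [0.002, -0.143, 0.99, -0.001]
wrist_force: [-4.5, 2.4, 12.9]
opening: 0.578
time_s: 28.32
eef_pos: [0.5542, -0.0472, 0.0831]
eef_rot: [0.003, -0.143, 0.99, -0.001]
wrist_force: [-6.2, 3.6, 21.7]
opening: 0.58
28.32 [554.2 -47.2  83.1] jaw yaw 16.47 [-6.2  3.6 21.7] 0.58
side [ 0.203 -0.954  0.687]
tip pulley [([595.0, -40.0, 90.0], [306.0, 212.0], 0.63)]
rec pulley [([584.0, -51.0, 104.0], [303.0, 210.0], 0.61), ([625.0, -58.0, 88.0], [321.0, 214.0], 0.35)]
tip pulley_cap [([612.0, -30.0, 64.0], [311.0, 219.0], 0.66)]
rec pulley_cap [([586.0, -54.0, 105.0], [305.0, 210.0], 0.73), ([690.0, -302.0, 13.0], [398.0, 302.0], 0.48)]
```

```bash
python3 -m pendant '[[[0.4,0.1,1.4,0,40],[-1.8,-0.5,0.8,0,40],[0,0,0,0,40]]]'; python3 -m pendant '[[[0,0,0,0,56],[0,0,0,0,64],[0,0,0,0,75],[0,0,0,0,85]]]'; python3 -m pendant '[[[0,0,20,0,85],[0,0,50,0,85],[0,0,60,0,85],[0,0,15,0,85],[-4,-52,0,-5.2,85],[-4,-52,0,-5.2,85],[-4,-52,0,-5.2,85],[-4,-53,0,-5.2,85]]]';  python3 -m pendant '[[[-5,-53,0,-5,85],[0,0,0,0,85],[0,0,0,0,85]]]';python3 fin.py
```

```text
time_s: 28.95
eef_pos: [0.5534, -0.0476, 0.0835]
eef_rot: [0.004, -0.143, 0.99, -0.001]
wrist_force: [5.2, 4.3, 5.5]
opening: 0.576
time_s: 29.45
eef_pos: [0.5501, -0.0474, 0.0813]
eef_rot: [-0.0, -0.143, 0.99, 0.0]
wrist_force: [0.3, -0.1, -0.6]
opening: 0.995
time_s: 30.45
eef_pos: [0.5337, -0.2577, 0.2256]
eef_rot: [-0.001, 0.039, 0.999, 0.0]
wrist_force: [0.9, 0.3, 0.2]
opening: 0.99
time_s: 30.82
eef_pos: [0.5289, -0.3088, 0.2255]
eef_rot: [-0.001, 0.081, 0.997, 0.001]
wrist_force: [-0.5, 0.4, 0.4]
opening: 0.992
top pulley [590. -36.  94.] pocket [ 1. -2. 10.] 0.76
top pulley [590. -33.  83.] pocket [6. 1. 0.] 0.59
top pulley_cap [608. -30.  67.] pocket [29. -0. -8.] 0.75
top trigger_pad [ 531. -279.  141.] pocket [-132. -218.   12.] 0.55
top reader [ 527. -325.   -3.] pocket [ -99. -260. -130.] 0.85
side pulley [591. -38.  93.] pocket [ 3. -4. 10.] 0.86
side pulley_cap [614. -28.  62.] pocket [ 37.  -1. -11.] 0.64
side trigger_pad [ 537. -281.  140.] pocket [-127. -221.   12.] 0.46
side reader [ 527. -322.   -2.] pocket [ -99. -257. -128.] 0.93
```

```bash
python3 -m pendant '[[[0,0,-45,0,85],[0,0,-25,0,85],[0,0,0,0,85]]]'; python3 -m pendant '[[[0,0,-20,0,85],[0,0,-10,0,85],[0,0,0,0,85],[0,0,0,0,85]]]'; python3 -m pendant '[[[0,0,0,0,68],[0,0,0,0,60],[0,0,0,0,60],[0,0,0,0,60]]]'
```

```text
time_s: 31.7
eef_pos: [0.5281, -0.3082, 0.1542]
eef_rot: [-0.002, 0.081, 0.997, 0.001]
wrist_force: [0.0, -1.1, 0.2]
opening: 0.992
time_s: 32.2
eef_pos: [0.5297, -0.3097, 0.1271]
eef_rot: [0.0, 0.081, 0.997, -0.0]
wrist_force: [-0.4, 0.4, 0.4]
opening: 0.999
time_s: 32.7
eef_pos: [0.5298, -0.309, 0.127]
eef_rot: [0.0, 0.081, 0.997, 0.0]
wrist_force: [1.0, 4.4, 3.7]
opening: 0.707
```

```bash
python3 -m pendant '[[[0,1,0,0,54],[0,0,0,0,54],[0,0,0,0,54]]]'; python3 -m pendant '[[[0,0.5,0,0,48],[0,0,0,0,48],[0,0,0,0,48]]]'; python3 see.py side trigger_pad
```

```text
time_s: 33.08
eef_pos: [0.5297, -0.3091, 0.1271]
eef_rot: [0.0, 0.081, 0.997, -0.001]
wrist_force: [1.4, 0.6, 4.4]
opening: 0.632
time_s: 33.45
eef_pos: [0.5293, -0.312, 0.128]
eef_rot: [0.001, 0.082, 0.997, -0.003]
wrist_force: [-1.6, -11.3, 5.0]
opening: 0.564
33.45 [ 529.3 -312.   128. ] jaw yaw -9.39 [ -1.6 -11.3   5. ] 0.564
side [ 0.203 -0.954  0.687]
tip trigger_pad [([538.0, -293.0, 140.0], [330.0, 263.0], 0.39)]
rec trigger_pad []
```

```bash
python3 -m pendant '[[[-0.5,-3,0,0,46],[0,0,0,0,46]]]'; python3 -m pendant '[[[-0.5,-3,0,0,42],[0,0,0,0,42],[0,0,0,0,42]]]'
```

```text
time_s: 33.85
eef_pos: [0.5289, -0.313, 0.1279]
eef_rot: [0.001, 0.082, 0.997, -0.002]
wrist_force: [-1.2, -2.2, 8.6]
opening: 0.539
time_s: 34.22
eef_pos: [0.5287, -0.3147, 0.1281]
eef_rot: [0.001, 0.082, 0.997, -0.001]
wrist_force: [-2.1, 0.9, 10.9]
opening: 0.495
```

```bash
python3 -m pendant '[[[0,-1,0,0,39],[0,0,0,0,39],[0,0,0,0,39],[0,0,0,0,39]]]'; python3 see.py side trigger_pad; python3 -m pendant '[[[0,0,0,0,50],[0,3,0,0,62],[0,4,0,0,75],[0,0,0,0,85],[0,0,0,0,85],[0,0,0,0,85]]]'
```

```text
time_s: 34.72
eef_pos: [0.5285, -0.3154, 0.1284]
eef_rot: [0.0, 0.082, 0.997, -0.0]
wrist_force: [-2.7, 2.2, 14.4]
opening: 0.472
34.73 [ 528.5 -315.4  128.4] jaw yaw -9.400000000000006 [-2.7  2.2 14.4] 0.472
side [ 0.203 -0.954  0.687]
tip trigger_pad []
rec trigger_pad []
time_s: 35.62
eef_pos: [0.5282, -0.3083, 0.1265]
eef_rot: [-0.0, 0.081, 0.997, -0.0]
wrist_force: [0.6, 1.0, -0.2]
opening: 0.995
```

```bash
python3 -m pendant '[[[0,0,20,0,85],[0,0,50,0,85],[0,0,50,0,85],[-50,0,30,0,85],[-50,0,0,0,85],[-50,0,0,0,85],[0,0,0,0,85],[0,0,0,0,85]]]'; python3 fin.py; python3 see.py side spare_pulley,trigger_pad
python3 - <<'E'
import cv2,numpy as np
for n in('top',):
    a=cv2.imread('pics/top0.png').astype(int);b=cv2.imread('pics/top_fin.png').astype(int)
    m=(np.abs(a-b).max(2)>45).astype(np.uint8); m=cv2.morphologyEx(m,cv2.MORPH_OPEN,np.ones((3,3)))
    k,_,s,c=cv2.connectedComponentsWithStats(m)
    for i in range(1,k):
        if s[i,4]>25: print(n,s[i].tolist())
E
```

```text
time_s: 36.62
eef_pos: [0.3789, -0.3085, 0.2782]
eef_rot: [0.001, 0.082, 0.997, -0.001]
wrist_force: [0.2, -0.6, -0.7]
opening: 0.992
top pulley [592. -36.  95.] pocket [ 3. -2. 12.] 0.64
top pulley [ 532. -279.  141.] pocket [-131. -218.   11.] 0.42
top pulley_cap [611. -30.  66.] pocket [32. -1. -8.] 0.7
top trigger_pad [ 533. -277.  141.] pocket [-130. -217.   12.] 0.71
top reader [ 528. -322.   -1.] pocket [ -99. -258. -127.] 0.6
side pulley [590. -37.  95.] pocket [ 1. -2. 11.] 0.69
side pulley [ 530. -322.   -3.] pocket [ -96. -259. -128.] 0.42
side pulley_cap [616. -30.  63.] pocket [ 37.  -3. -10.] 0.93
side trigger_pad [ 539. -279.  145.] pocket [-127. -220.   18.] 0.48
side reader [ 529. -321.   -3.] pocket [ -96. -257. -128.] 0.78
37.12 [ 378.6 -307.8  276.4] jaw yaw -9.299999999999997 [ 0.3 -0.2 -0.1] 0.993
side [ 0.203 -0.954  0.687]
tip spare_pulley [([556.0, 155.0, 92.0], [263.0, 177.0], 0.73)]
rec spare_pulley [([553.0, 131.0, 88.0], [265.0, 183.0], 0.77)]
tip trigger_pad [([374.0, 65.0, 2.0], [203.0, 237.0], 0.73), ([538.0, -281.0, 142.0], [328.0, 258.0], 0.53)]
rec trigger_pad [([540.0, 134.0, 12.0], [260.0, 209.0], 0.54), ([531.0, -286.0, 147.0], [325.0, 258.0], 0.45)]
top [272, 150, 39, 58, 1474]
top [118, 176, 47, 26, 812]
top [0, 234, 560, 186, 39782]
top [337, 297, 42, 26, 624]
top [351, 325, 14, 8, 63]
top [264, 394, 44, 26, 475]
top [540, 396, 20, 24, 319]
top [274, 414, 16, 6, 65]
```

```bash
python3 -c "
from bench import order
print(order.hand_in())"
```

```text
the job is handed in; nothing more can be done
None
```

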